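# Close and hold the desiccant hatch of a finds case

### The job

Close the desiccant hatch of the bronze storage case: first lower the open hatch onto its springy seal, then turn the orange quarter-turn fastener clockwise until its black slot line is in line with the two red marks. Then press the hatch on the blue-ringed pad fully home against the frame and keep holding it there: finish while still pressing, since the seal springs back if it is let go. Leave everything else on the table and the small box on the case where they are.

Things in the scene. Friction and masses are not known exactly. Their poses are not given: they have to be found in the camera images.
- case: grey storage case, fixed to the table, 240 (own x) x 340 (own y) x 90 mm tall; origin at the centre of its underside; own x points from the hatch's free edge to its hinge. The -y half is a clear window over green bronze finds; the +y half is a desiccant bay with an aluminium hatch on top
- hatch (a joint): hinge angle of the hatch, rad: 0 = fully home, positive = open. Starts at 0.55 to 0.95; stiff hinge (0.3 N m), stays where left. Meets the sprung seal at 0.064; from there to 0 takes about 10 N down at the pad, and it springs back if released. Until the fastener is aligned its crossbar hits the keyhole plate and the hatch stops near 0.048
- hatch_hinge (a point): midpoint of the hinge line, at the hatch's underside, 90 mm above the table. Axes turn with the hatch: y along the hinge line (parallel to the case's y), z out of the top face, -x to the free edge. The hatch plate is 149 mm from hinge to free edge, 168 mm wide, 6 mm thick
- hatch_pad (a point): top centre of the round black rubber press pad with a blue ring, 28 mm across, 4 mm high, near the free edge of the hatch; it lies at (-120, +45, +10) mm in the axes of hatch_hinge
- fastener (a joint): angle of the quarter-turn fastener, rad; grows clockwise seen from above. 0: wing and slot along the hinge line; 1.571: slot in line with the two red marks (perpendicular to the hinge line), crossbar passes the keyhole. Starts at 0.1 to 0.75; stays where left; can be overturned (stop at 2.1). Friction 0.05 N m
- fastener_top (a point): top centre of the orange wing, on its turning axis, at (-115, -45, +32) mm in hatch_hinge axes. Wing: bar 40 long, 10 thick, 23 mm tall, on a 34 mm steel disc 3 mm thick lying on the hatch; a black line along its top is the slot. Own axes: y along the wing, x across it (pinch along x), z the turning axis, normal to the hatch
- hatch_mark (a point): point on the hatch's top face on the fastener's axis, midway between the two red index marks; own x runs from mark to mark, the direction that the slot must take (parallel to own x of hatch_hinge)
- card_box: small white card find box standing on the window half of the case, 50 x 40 x 22 mm, origin at the centre of its underside
- brush: bystander: dusting brush lying on the table
- bottle: bystander: amber bottle, 56 mm wide, 120 mm tall
- beaker: bystander: white plastic beaker, 72 mm wide, 85 mm tall
- spatula: bystander: spatula lying on the table
- jar: bystander: glass jar, 60 mm wide, 70 mm tall
- bronze_cross: bystander: green bronze cross find, 50 mm, lying on the table

How it is judged:
By the outcome, as a careful person would: the job done as asked, in the order asked, and still so for the second after the job is handed in, while the arm keeps its last pose, push and grip.
It also fails if it takes over 54 s, if anything falls off the work surface, if the arm or the gripper's body presses on something with over 40 N, if the wrist force passes 120 N, or if a joint passes its speed limit or range.

### The arm

A 6-joint arm with a two-finger parallel gripper is mounted at the origin on the work surface. World frame = base frame: x ahead of the robot, y to its left, z up, the work surface at z = 0. Lengths are in mm, angles in degrees, forces in N, time in s.
With the tool pointing down it reaches from about 300 to 850 mm from the base axis. Payload 4.2 kg.
Tool frame: the origin (TCP) lies on the centre line of the jaws, within the pads' length; the fingertips stand 14 mm ahead of it and the grasp point (between the pads) lies 5 mm behind it (env.finger_overhang is the z of the fingertips in the tool frame, in mm); z points along the fingers, y is the line along which they close (so a half turn about z gives the same grasp; the last joint's range is limited). The gripper opens to 91 mm and grips with 3 to 60 N. Pads are 32 mm wide; open, the fingers measure 118 mm over their backs; the gripper's body (76 mm by 178 mm) begins 60 mm behind the grasp point.
Start: joints at [-65.145, 18.312, 89.639, -0, 72.044, -1.146], TCP at [252.076, -516.817, 227.976] pointing down, gripper open.
Joint ranges: [-177.97, 177.97], [-48.28, 115.42], [12.27, 149.76], [-77.06, 257.06], [2.81, 150.46], [-146.56, 146.56]. Speed limits (degrees/s): [147.25, 147.25, 180, 180, 180, 180].

### API

Orientations are given as [roll, pitch, yaw] about the fixed x, y, z axes, in that order (R = Rz(yaw) Ry(pitch) Rx(roll)).
In Python, from workcell import sensors, viewer, env gives the robot as it stands. The module is installed in compiled form; this text tells all that it offers.
- The arm moves only by the tool step_arm, never from a script. Its argument "plan" is one flat list of numbers, 6 for each row, row after row: the shift along the tool's x, y, z in cm, then the turn, a rotation vector about the tool's x, y, z in rad. In form: [x, y, z, wx, wy, wz, x, y, z, wx, wy, wz, ...]. A call has 1 to 5 rows; each row shifts and turns the commanded pose from where the row before left it, along the tool's axes as they then stand; what a row does not reach is not made up. A row lasts 1/12 s, in which the tool goes at most 41.7 mm and 7.16 degrees, less where a joint would pass 70% of its speed; a pose out of reach is approached as far as the arm can. A call is refused whole if a number of a shift passes 4.17 or a number of a turn 0.125, either way. A call with a gripper value outside its range is refused whole. "hand" is the finger opening in cm, from 0 to 9.12, set as the call begins (left out, the last holds). The fingers move at their own pace and stop on an object; "newtons" is the grip in N (left out, the last holds). Time passes only in rows, so rows that do not move let the fingers close. It gives the time, the measured TCP pose, the force, the opening and the grip force at its end, in the units of the state.
- sensors.state(): the state, without advancing time (a new reading comes with each control period).
- viewer.grab_frame(name): name is "scene" or "top" or "wrist"; returns a dict with "img" (384x512x3 uint8, red, green, blue), "fx", "fy", "cx", "cy" (pixels), "position" and "attitude" of the camera in the world. Camera axes: x right, y down, z forward; pixel columns grow to the right and rows downward; lengths in mm; the calibration is good to about 2 mm. A picture is of the moment at which its call begins. There is no depth.
- env.job_done(): hands the job in; it is judged then, once.
Trained networks look in a picture, given as the dict that the camera call returned (one of the last four; its "shot" number tells which), for a name from the list of things; names that differ only in an ending like _2 or _b are one class to them, and where a whole thing is asked for, a point or a joint stands for the part that bears it (a point fixed in the world has none). Each returns a list of dicts, best first, with "score" (0 to 1); they miss things now and then, are a little off and sometimes report something else, mostly with a low value. They report only what shows in the picture. A call takes as long as a camera call.
- viewer.boxes_of(name, picture): "location" ([column, row] in pixels, amid what is visible of it).
- viewer.pinpoint(name, picture): "location" ([column, row] in pixels: a listed point, or the origin of a listed thing).
The state is a dict: "time_s": time; "qpos": joint angles; "qvel": joint speeds; "effort": joint torques, N m; "ee_pos": TCP position; "ee_rot": TCP orientation; "force": force on the tool from outside, world axes, zero at the start; "torque": the same for the moment, N m; "gripper_width": finger opening in mm; "gripper_force": force on a finger pad.
Only numpy, scipy, OpenCV 4.12 (cv2) and the standard library are available. Lean on these libraries where they do the work, as an engineer would, in place of code of your own. Each camera call takes 0.05 s, during which the arm holds its last target. There are 200 camera calls.

## Working session

There is one attempt and no reset: what is moved stays moved. The work goes in short steps, Python scripts to look and compute and a tool call to move; the robot and the scene stay as the last step left them, time stands still between calls to the robot, and variables do not carry over. Pictures are saved under pics/ and viewed, at most 10 in all, crops included, and the job is handed in when it is done.

Besides the shell and the picture viewer there is one more tool, called after "Request:" in YAML: its name, and indented under it one key for each argument. step_arm: Moves the arm, as the interface text tells. Its arguments: {"type":"object","properties":{"plan":{"type":"array","items":{"type":"number"}},"hand":{"type":"number"},"newtons":{"type":"number"}},"required":["plan"]}

```bash
mkdir -p pics; cat > h.py <<'E'
import numpy as np, cv2
from scipy.spatial.transform import Rotation as R
from workcell import sensors, viewer, env
def att(p):
    a=np.array(p["attitude"],float)
    return a if a.shape==(3,3) else (R.from_euler('xyz',a,degrees=True).as_matrix() if a.size==3 else R.from_quat(a).as_matrix())
def ray(p,uv):
    d=np.array([(uv[0]-p["cx"])/p["fx"],(uv[1]-p["cy"])/p["fy"],1.]); return np.array(p["position"],float),att(p)@d
def atz(p,uv,z):
    o,d=ray(p,uv); return o+d*(z-o[2])/d[2]
def proj(p,X):
    c=att(p).T@(np.array(X,float)-np.array(p["position"]))
    return np.array([p["fx"]*c[0]/c[2]+p["cx"],p["fy"]*c[1]/c[2]+p["cy"]])
def save(p,n,s=1.5):
    cv2.imwrite("pics/"+n,cv2.resize(cv2.cvtColor(p["img"],cv2.COLOR_RGB2BGR),None,fx=s,fy=s))
E
python3 - <<'E'
from h import *
ims=[]
for n in ["scene","top"]:
    p=viewer.grab_frame(n); ims.append(p["img"])
    print(n,p["position"],p["attitude"],p["fx"],p["cx"],p["cy"])
    for k in ["case","hatch_hinge","hatch_pad","fastener_top","hatch_mark","card_box"]:
        print(k,[(np.round(r["location"],1).tolist(),round(r["score"],2)) for r in viewer.pinpoint(k,p)[:2]])
    save(p,n+"0.png")
s=sensors.state(); print(s["time_s"],s["force"])
E
```

```text
scene [1001.77712457  456.17541158 1022.65797486] [-142.89182528    0.14970496  133.04719408] 417.5659397691119 251.5153466454098 198.02431680878917
case [([249.3, 268.8], 0.87), ([222.3, 228.7], 0.24)]
hatch_hinge [([248.2, 295.3], 0.63)]
hatch_pad [([287.5, 258.7], 0.93)]
fastener_top [([253.1, 243.9], 0.7), ([217.9, 124.8], 0.3)]
hatch_mark [([257.0, 243.7], 0.91), ([250.4, 244.5], 0.45)]
card_box [([222.7, 227.7], 0.53)]
top [ 330.26410634   -8.78251662 1294.02318595] [-1.73203043e+02 -1.13811707e-01 -9.12056949e+01] 471.64323318746057 254.3115508538607 190.35393890754744
case [([214.6, 140.1], 0.61)]
hatch_hinge [([184.8, 101.4], 0.81)]
hatch_pad [([166.9, 131.1], 0.66)]
fastener_top [([203.1, 119.9], 0.45)]
hatch_mark [([203.3, 126.3], 0.58)]
card_box [([259.5, 134.7], 0.53)]
0.7 [-0.21696199 -0.35231111 -1.46905249]
```

View pics/scene0.png

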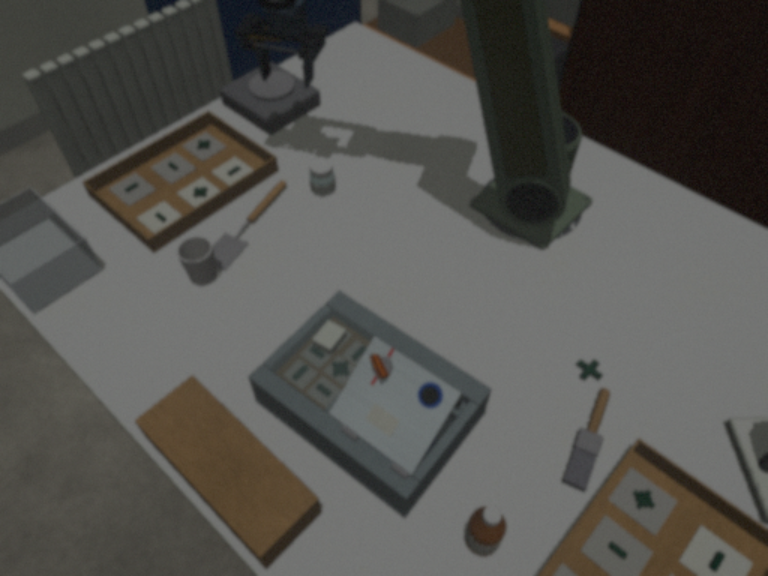

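View pics/top0.png

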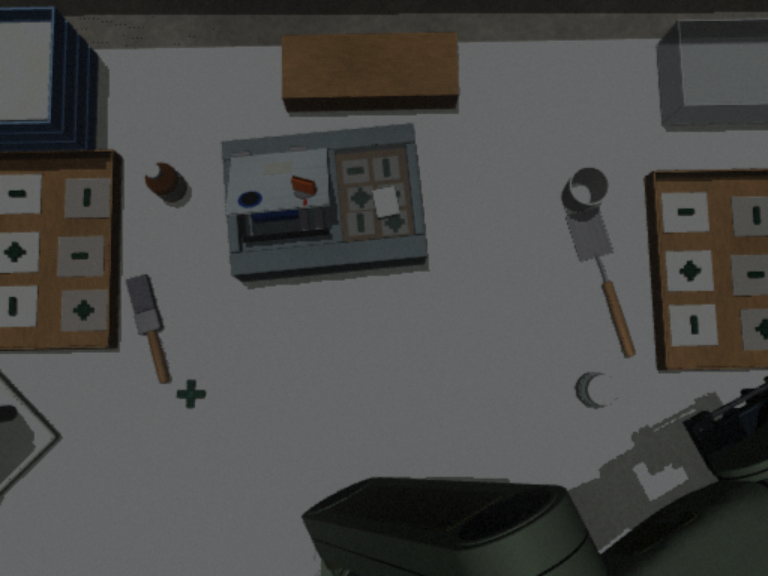

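```bash
cat >> h.py <<'E'
from scipy.optimize import least_squares
P={"hatch_hinge":[0,0,0],"hatch_pad":[-120,45,10],"fastener_top":[-115,-45,32],"hatch_mark":[-115,-45,6]}
def hpt(q,X): # q: hx,hy,yaw,theta
    return np.array([q[0],q[1],90])+R.from_euler('z',q[2]).as_matrix()@R.from_euler('y',q[3]).as_matrix()@np.array(X,float)
def fit(obs,q0=(650,80,0,.7),fix=None):
    # obs: list of (pic,name,uv)
    f=lambda q: np.concatenate([(proj(p,hpt(q,P[n]))-uv)*p["fx"]/400 for p,n,uv in obs])
    s=least_squares(f,q0,loss='soft_l1',f_scale=2,x_scale=[10,10,.1,.1]); return s.x,f(s.x)
def look(cams,n=1,thr=.4):
    o=[]
    for c in cams:
        p=viewer.grab_frame(c)
        for k in P:
            r=viewer.pinpoint(k,p)
            if r and r[0]["score"]>thr: o.append((p,k,np.array(r[0]["location"])))
    return o
E
python3 - <<'E'
from h import *
o=look(["scene","top"]); q,r=fit(o); print(q); 
for (p,k,uv),e in zip(o,r.reshape(-1,2)): print(k,uv.round(1),e.round(1))
for k in P: print(k,hpt(q,P[k]).round(1))
print(sensors.state()["ee_rot"],sensors.state()["ee_pos"])
E
```

```text
[7.07314817e+02 1.58425878e+02 6.77470252e-02 6.59202688e-01]
hatch_hinge [247.8 295. ] [-2.3 -1. ]
hatch_pad [215.5 122.3] [ 72.5 146.4]
fastener_top [249.9 242.1] [-0.2  0.9]
hatch_mark [253.5 242.9] [0.5 0.1]
hatch_hinge [186.6 101.2] [0.2 2.7]
hatch_pad [164.2 129.1] [2.4 1.3]
fastener_top [201.7 119.4] [ 0.3 -1. ]
hatch_mark [203.6 127.9] [-0.3 -1. ]
hatch_hinge [707.3 158.4  90. ]
hatch_pad [615.7 197.3 171.4]
fastener_top [639.2 108.7 185.7]
hatch_mark [623.3 107.6 165.2]
[ 1.79994078e+02 -9.06188929e-04  2.59977592e+01] [ 252.06896964 -516.82814161  227.97276845]
```

The scene shows the case ahead, with the pad near px (430,395) of the enlarged scene view and the fastener at (380,365). The free edge faces the robot and the hatch is about 0.66 rad open. The path above it is clear.

Request:
step_arm:
  plan: [3.2, -2.4, -1.0, 0, 0, 0, 3.2, -2.4, -1.0, 0, 0, 0, 3.2, -2.4, -1.0, 0, 0, 0, 3.2, -2.4, -1.0, 0, 0, 0, 3.2, -2.4, -1.0, 0, 0, 0]
  hand: 0

```text
time_s: 1.62
ee_pos: [343.7, -337.2, 278.5]
ee_rot: [180.0, -0.0, 26.0]
force: [0.9, -1.2, 0.4]
gripper_width: 61.0
gripper_force: 0.0
```

Request:
step_arm:
  plan: [3.2, -2.4, -1.0, 0, 0, 0, 3.2, -2.4, -1.0, 0, 0, 0, 3.2, -2.4, -1.0, 0, 0, 0, 3.2, -2.4, -1.0, 0, 0, 0, 3.2, -2.4, -1.0, 0, 0, 0]

```text
time_s: 2.03
ee_pos: [434.9, -158.9, 328.8]
ee_rot: [180.0, -0.0, 26.0]
force: [0.2, 0.1, 0.3]
gripper_width: 27.3
gripper_force: 0.0
```

Request:
step_arm:
  plan: [3.2, -2.4, 0, 0, 0, 0, 3.2, -2.4, 0, 0, 0, 0, 3.2, -2.4, 0, 0, 0, 0, 3.2, -2.4, 0, 0, 0, 0, 3.2, -2.4, 0, 0, 0, 0]

```text
time_s: 2.45
ee_pos: [526.1, 19.2, 328.2]
ee_rot: [180.0, -0.0, 26.0]
force: [0.5, 0.1, 1.0]
gripper_width: 0.6
gripper_force: 0.0
```

Request:
step_arm:
  plan: [0, 0, 0, 0, 0, -0.12, 0, 0, 0, 0, 0, -0.12, 0, 0, 0, 0, 0, -0.12, 0, 0, 0, 0, 0, -0.12, 0, 0, 0, 0, 0, -0.12]

```text
time_s: 2.87
ee_pos: [525.7, 17.4, 327.9]
ee_rot: [180.0, 0.0, 60.7]
force: [-0.1, 0.4, 0.1]
gripper_width: 0.5
gripper_force: 0.0
```

Request:
step_arm:
  plan: [0, 0, 0, 0, 0, -0.12, 0, 0, 0, 0, 0, -0.12, 0, 0, 0, 0, 0, -0.12, 0, 0, 0, 0, 0, -0.12, 0, 0, 0, 0, 0, -0.11]

```text
time_s: 3.28
ee_pos: [525.6, 17.2, 328.0]
ee_rot: [180.0, 0.0, 94.5]
force: [0.8, -0.0, 0.6]
gripper_width: 0.3
gripper_force: 0.0
```

```bash
python3 - <<'E'
from h import *
s=sensors.state(); print(s["time_s"],s["ee_pos"],s["ee_rot"],s["force"],s["gripper_width"])
o=look(["scene","top","wrist"],thr=.5); q,r=fit(o,(707,158,.07,.66)); print(q)
for (p,k,uv),e in zip(o,r.reshape(-1,2)): print(k,uv.round(1),e.round(1))
for k in P: print(k,hpt(q,P[k]).round(1))
save(viewer.grab_frame("wrist"),"w1.png")
E
```

```text
3.2833 [525.6259487   17.18351715 327.95682351] [1.79998169e+02 5.81670086e-03 9.45148642e+01] [ 0.84550615 -0.03880454  0.59751629] 0.3057713157192643
[7.05906740e+02 1.60746384e+02 7.79527052e-02 6.25536005e-01]
hatch_hinge [248.3 293.3] [-1.7  1. ]
hatch_pad [284.6 260.8] [2.  1.4]
fastener_top [253.5 242.1] [-2.3  0.7]
hatch_mark [254.8 242.6] [0.5 0.5]
hatch_hinge [186.5  99.3] [-0.7  5.5]
hatch_pad [168.  133.3] [-2.4 -1.1]
hatch_hinge [395.2  72.6] [-0.9 -0.2]
hatch_pad [348.1  10.8] [-0.1  1.3]
fastener_top [361.4 105.1] [0.2 0.3]
hatch_mark [342.2 104.9] [-1.1  1. ]
hatch_hinge [705.9 160.7  90. ]
hatch_pad [611.3 198.5 168.4]
fastener_top [635.1 110.1 183.3]
hatch_mark [620.  108.9 162.2]
```

View pics/w1.png

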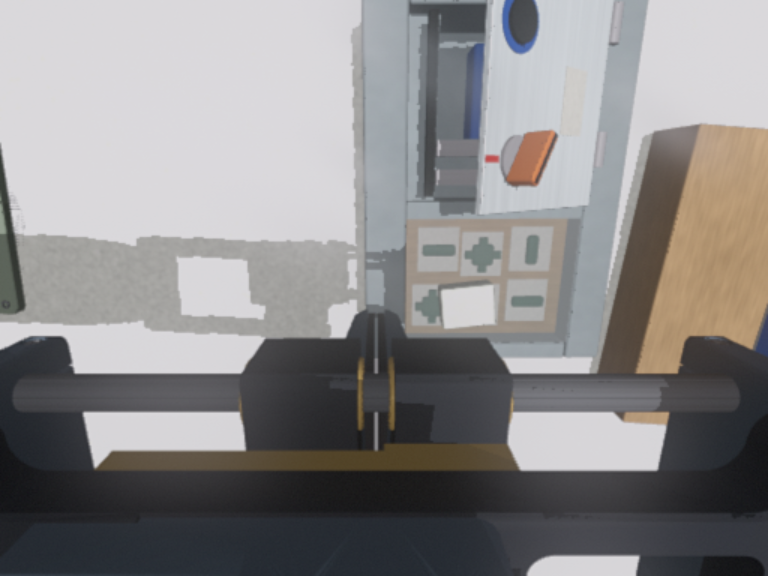

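Wrist view: pad at (520,20), orange fastener at (530,158) of the enlarged picture, consistent with the fit. I go over the pad and push the hatch down along its arc.

Request:
step_arm:
  plan: [3.43, 2.2, 1.2, 0, 0, 0, 3.43, 2.2, 1.2, 0, 0, 0, 3.43, 2.2, 1.2, 0, 0, 0, 3.43, 2.2, 1.2, 0, 0, 0, 3.43, 2.2, 1.2, 0, 0, 0]

```text
time_s: 4.5
ee_pos: [621.7, 194.5, 268.5]
ee_rot: [180.0, 0.0, 94.2]
force: [-0.8, 0.2, -1.2]
gripper_width: 0.7
gripper_force: 0.0
```

Request:
step_arm:
  plan: [0, 0, 2.0, 0, 0, 0, 0, 0, 2.0, 0, 0, 0, 0, 0, 2.0, 0, 0, 0, 0, 0, 1.2, 0, 0, 0, 0, 0, 0, 0, 0, 0]

```text
time_s: 4.92
ee_pos: [619.3, 192.5, 193.5]
ee_rot: [-179.6, 0.1, 94.2]
force: [-0.4, -1.2, -0.5]
gripper_width: 0.5
gripper_force: 0.0
```

Request:
step_arm:
  plan: [0, -0.2, 0.5, 0, 0, 0, 0, -0.2, 0.5, 0, 0, 0, 0, -0.3, 0.5, 0, 0, 0, 0, -0.3, 0.5, 0, 0, 0, 0, -0.3, 0.5, 0, 0, 0]

```text
time_s: 5.33
ee_pos: [607.9, 191.8, 172.5]
ee_rot: [179.9, -0.0, 94.2]
force: [0.1, -0.1, 1.6]
gripper_width: 0.4
gripper_force: 0.5
```

Request:
step_arm:
  plan: [0.1, -0.2, 0.5, 0, 0, 0, 0.1, -0.2, 0.5, 0, 0, 0, 0.1, -0.2, 0.5, 0, 0, 0, 0, -0.2, 0.5, 0, 0, 0, 0, -0.2, 0.5, 0, 0, 0]

```text
time_s: 5.75
ee_pos: [597.5, 194.2, 146.5]
ee_rot: [-180.0, -0.0, 94.2]
force: [-0.1, -0.4, 1.0]
gripper_width: 0.5
gripper_force: 0.4
```

Request:
step_arm:
  plan: [0, -0.2, 0.4, 0, 0, 0, 0, -0.2, 0.4, 0, 0, 0, 0, -0.2, 0.3, 0, 0, 0, 0, -0.2, 0.3, 0, 0, 0, 0, 0, 0.3, 0, 0, 0]

```text
time_s: 6.17
ee_pos: [589.4, 193.5, 129.9]
ee_rot: [-180.0, 0.0, 94.2]
force: [-0.3, -0.4, 1.3]
gripper_width: 0.9
gripper_force: 0.3
```

```bash
python3 - <<'E'
from h import *
s=sensors.state(); print(s["time_s"],s["ee_pos"],s["ee_rot"],s["force"])
o=look(["scene","top","wrist"],thr=.5); q,r=fit(o,(707,160,.07,.2)); print(q)
for (p,k,uv),e in zip(o,r.reshape(-1,2)): print(k,uv.round(1),e.round(1))
save(viewer.grab_frame("wrist"),"w2.png")
E
```

```text
6.1667 [589.3538565  193.50157693 129.86701638] [-1.79966071e+02  3.09283775e-03  9.41844425e+01] [-0.25626872 -0.393564    1.28458949]
[7.08229108e+02 1.61834384e+02 9.97918874e-02 7.53562043e-02]
hatch_hinge [246.7 294.3] [-0.4  0.9]
hatch_pad [290.2 261.3] [0.5 5. ]
fastener_top [259.7 240.6] [-0.1  3.7]
hatch_mark [261.5 251. ] [-1.7 -2.2]
hatch_hinge [185.5  98.9] [-0.  5.]
hatch_pad [172.3 148.8] [-0.7 -1.2]
hatch_mark [206.3 142. ] [0.4 0.3]
hatch_hinge [396.2 264.9] [-0.1  0.2]
hatch_pad [245. 225.] [-0.7  0.3]
```

View pics/w2.png

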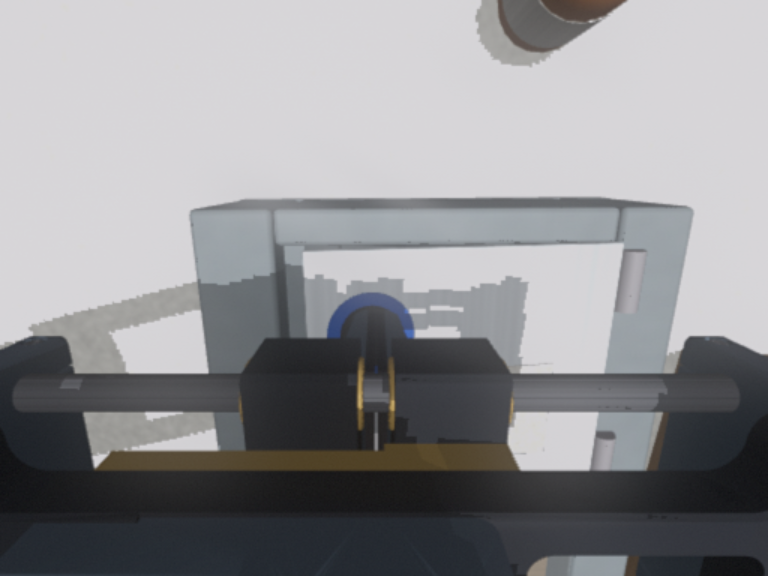

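The tip stands on the pad (ring centre about (372,325)), and the hatch is nearly down. Going the last few mm slowly, watching for the seal's force.

Request:
step_arm:
  plan: [0, -0.1, 0.2, 0, 0, 0, 0, 0, 0.2, 0, 0, 0, 0, 0, 0.1, 0, 0, 0, 0, 0, 0.1, 0, 0, 0, 0, 0, 0, 0, 0, 0]

```text
time_s: 7.38
ee_pos: [588.7, 193.4, 123.7]
ee_rot: [-180.0, 0.0, 94.2]
force: [-0.2, 0.3, 0.9]
gripper_width: 0.1
gripper_force: 0.0
```

Request:
step_arm:
  plan: [0, 0, 0.1, 0, 0, 0, 0, 0, 0, 0, 0, 0, 0, 0, 0, 0, 0, 0]

```text
time_s: 7.63
ee_pos: [588.9, 193.4, 123.0]
ee_rot: [180.0, 0.0, 94.2]
force: [1.0, -0.8, 0.2]
gripper_width: 0.4
gripper_force: 0.0
```

Request:
step_arm:
  plan: [0, 0, 0.1, 0, 0, 0, 0, 0, 0, 0, 0, 0, 0, 0, 0, 0, 0, 0]

```text
time_s: 7.88
ee_pos: [588.9, 193.4, 122.1]
ee_rot: [180.0, 0.0, 94.2]
force: [0.6, -0.2, 0.4]
gripper_width: 0.5
gripper_force: 0.3
```

Request:
step_arm:
  plan: [0, 0, 0.1, 0, 0, 0, 0, 0, 0, 0, 0, 0, 0, 0, 0, 0, 0, 0]

```text
time_s: 8.13
ee_pos: [588.9, 193.5, 121.3]
ee_rot: [180.0, 0.0, 94.2]
force: [-1.8, 0.8, 2.9]
gripper_width: 0.3
gripper_force: 1.5
```

Request:
step_arm:
  plan: [0, 0, 0.1, 0, 0, 0, 0, 0, 0, 0, 0, 0, 0, 0, 0, 0, 0, 0]

```text
time_s: 8.38
ee_pos: [588.8, 193.4, 120.3]
ee_rot: [-180.0, 0.0, 94.2]
force: [-1.8, -1.5, 4.4]
gripper_width: 0.3
gripper_force: 2.4
```

The force rises from about 121 mm, so the hatch is on the seal. Backing off to look at the fastener.

Request:
step_arm:
  plan: [0, 0, -3.5, 0, 0, 0, 0, 0, -3.5, 0, 0, 0, -2.0, 0.1, -3.0, 0, 0, 0, -4.0, 0.1, -2.0, 0, 0, 0, -4.0, 0.1, 0, 0, 0, 0]
  hand: 4.5

```text
time_s: 8.8
ee_pos: [601.5, 97.3, 243.4]
ee_rot: [179.4, -0.0, 94.4]
force: [1.1, 0.5, -0.5]
gripper_width: 30.9
gripper_force: 0.0
```

Request:
step_arm:
  plan: [-4.0, 0, 0, 0, 0, 0, -4.0, 0, 0, 0, 0, 0, 0, 0, 0, 0, 0, 0, 0, 0, 0, 0, 0, 0]

```text
time_s: 9.13
ee_pos: [604.9, 14.9, 238.1]
ee_rot: [-180.0, -0.0, 94.0]
force: [0.1, -0.1, -0.2]
gripper_width: 44.9
gripper_force: 0.0
```

```bash
python3 - <<'E'
from h import *
s=sensors.state(); print(s["time_s"],s["ee_pos"],s["ee_rot"],s["force"],s["gripper_width"])
o=look(["scene","top","wrist"],thr=.5); q,r=fit(o,(707,160,.07,.06)); print(q)
for (p,k,uv),e in zip(o,r.reshape(-1,2)): print(k,uv.round(1),e.round(1))
for k in P: print(k,hpt(q,P[k]).round(1))
p=o[-1][0]; save(p,"w3.png")
# orange wing orientation: project pixels on wing-top plane
hsv=cv2.cvtColor(p["img"],cv2.COLOR_RGB2HSV); m=cv2.inRange(hsv,(3,120,60),(18,255,255))
n,l,st,c=cv2.connectedComponentsWithStats(m); 
for i in range(1,n):
    if st[i,4]>60:
        v,u=np.where(l==i); X=np.array([atz(p,(a,b),129)[:2] for a,b in zip(u,v)])
        rect=cv2.minAreaRect(X.astype(np.float32)); print(c[i],st[i,4],rect)
E
```

```text
9.1333 [604.88940633  14.94170237 238.08586954] [-1.79983747e+02 -1.02981072e-02  9.39576669e+01] [ 0.0645196  -0.12123994 -0.15485478] 44.88635378777172
[7.08369564e+02 1.59498068e+02 6.85863189e-02 1.69787403e-03]
hatch_hinge [246.2 294.9] [-0.6 -0.3]
hatch_pad [290.9 268.4] [-0.1 -0.3]
fastener_top [259.2 243.7] [1.8 1.3]
hatch_mark [263.5 250.8] [-2.8 -0.6]
hatch_hinge [187.6  99.6] [-1.5  4.1]
hatch_pad [172.8 148.7] [-1.2 -0.3]
hatch_mark [207.3 143.5] [-0.8  0.4]
hatch_hinge [361.6  54.2] [1.1 0.4]
fastener_top [248.9  99.6] [-0.  -0.2]
hatch_mark [249.3  97.7] [-0.2  2.1]
hatch_hinge [708.4 159.5  90. ]
hatch_pad [585.6 196.2 100.2]
fastener_top [596.8 106.7 122.2]
hatch_mark [596.7 106.7  96.2]
```

View pics/w3.png

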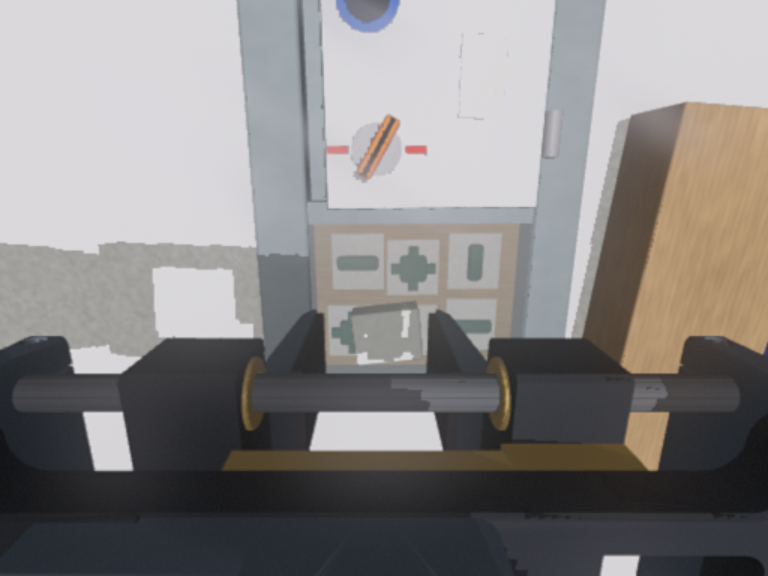

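```bash
python3 - <<'E'
from h import *
p=viewer.grab_frame("wrist")
r=viewer.pinpoint("fastener_top",p)[0]; print(r); print(atz(p,r["location"],129), p["attitude"])
a,b=atz(p,(391/1.5,117/1.5),129),atz(p,(361/1.5,178/1.5),129); print(a,b,np.degrees(np.arctan2(*(a-b)[1::-1])),(a+b)/2)
m1,m2=atz(p,(338/1.5,150/1.5),103),atz(p,(416/1.5,150/1.5),103); print("marks dir",np.degrees(np.arctan2(*(m2-m1)[1::-1])),(m1+m2)/2)
E
```

```text
{'location': [249.2, 100.4], 'score': 0.86}
[597.30986538 104.74710746 129.        ] [1.64805034e+02 3.48853259e-03 4.13640386e+00]
[606.2148678  124.56154982 129.        ] [590.53591919  88.04037637 129.        ] 66.76561065558859 [598.3753935  106.30096309 129.        ]
marks dir 4.136213976110679 [599.22055436 106.65333661 103.        ]
```

Wrist view: red marks at (338,150) and (416,150), wing from (391,117) to (361,178). That is about 27° clockwise of the hinge line, with its axis near (598,106). Next I align the tool above it and descend.

Request:
step_arm:
  plan: [2.29, 0.15, 0, 0, 0, 0, 2.29, 0.15, 0, 0, 0, 0, 2.29, 0.15, 0, 0, 0, 0, 2.29, 0.15, 0, 0, 0, 0, 0, 0, 0, 0.06, 0, 0]

```text
time_s: 10.4
ee_pos: [602.2, 112.3, 239.6]
ee_rot: [-176.5, -0.1, 94.4]
force: [-0.3, 0.1, 0.4]
gripper_width: 45.1
gripper_force: 0.0
```

Request:
step_arm:
  plan: [0, 0, 0, 0, 0, 0.118, 0, 0, 0, 0, 0, 0.118, 0, 0, 0, 0, 0, 0.118, 0, 0, 0, 0, 0, 0.118, 0, 0, 0, 0, 0, 0]

```text
time_s: 10.82
ee_pos: [604.1, 108.7, 238.7]
ee_rot: [-176.9, 1.6, 67.1]
force: [-0.7, 0.9, 0.1]
gripper_width: 45.2
gripper_force: 0.0
```

Request:
step_arm:
  plan: [0, 0, 2.5, 0, 0, 0, 0, 0, 2.5, 0, 0, 0, 0, 0, 1.5, 0, 0, 0, 0, 0, 0, 0, 0, 0, 0, 0, 0, 0, 0, 0]

```text
time_s: 11.23
ee_pos: [600.0, 108.3, 173.5]
ee_rot: [-176.9, 1.6, 67.3]
force: [0.4, -0.2, -0.1]
gripper_width: 44.7
gripper_force: 0.0
```

Request:
step_arm:
  plan: [-0.1, 0.1, 1.5, 0, 0, 0, -0.1, 0, 1.2, 0, 0, 0, 0, 0, 1.2, 0, 0, 0, 0, 0, 0.7, 0, 0, 0, 0, 0, 0, 0, 0, 0]

```text
time_s: 11.65
ee_pos: [597.5, 105.9, 127.7]
ee_rot: [-176.9, 1.6, 67.2]
force: [0.1, -0.5, 0.2]
gripper_width: 44.8
gripper_force: 0.0
```

```bash
python3 - <<'E'
from h import *
s=sensors.state(); print(s["time_s"],s["ee_pos"],s["ee_rot"],s["force"],s["qpos"])
p=viewer.grab_frame("wrist"); save(p,"w4.png")
E
```

```text
11.65 [597.47987188 105.90802037 127.7359238 ] [-176.91052213    1.58123233   67.2266903 ] [ 0.08064923 -0.52097148  0.22550069] [ 8.82100002 27.12462804 90.90495717  0.30025253 65.43023118 31.50386138]
```

View pics/w4.png

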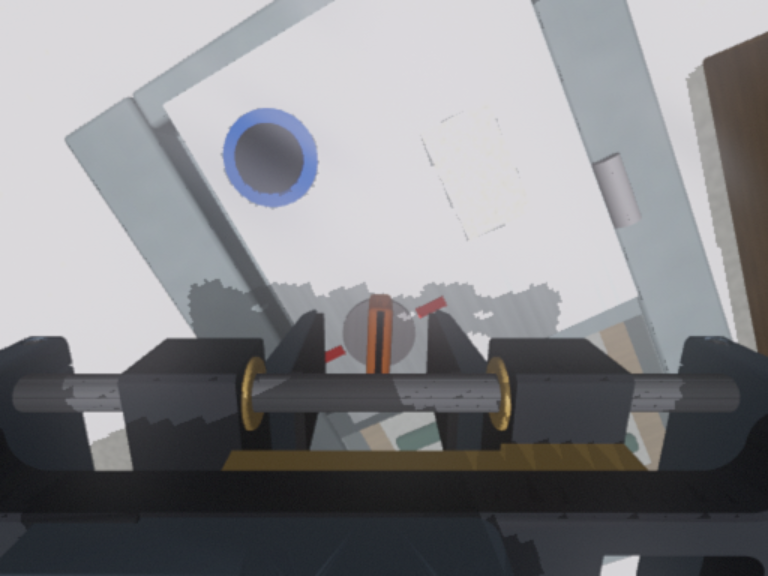

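The wing is centred (about (380,335)) and parallel to the fingers. Pinch, then turn clockwise by 1.10 rad.

Request:
step_arm:
  plan: [0, 0, 0, 0, 0, 0, 0, 0, 0, 0, 0, 0, 0, 0, 0, 0, 0, 0, 0, 0, 0, 0, 0, 0, 0, 0, 0, 0, 0, 0]
  hand: 0
  newtons: 12

```text
time_s: 12.12
ee_pos: [597.7, 106.0, 128.3]
ee_rot: [-177.0, 1.5, 67.2]
force: [0.8, -0.3, -0.2]
gripper_width: 14.7
gripper_force: 0.0
```

Request:
step_arm:
  plan: [0, 0, 0, 0, 0, 0.11, 0, 0, 0, 0, 0, 0.11, 0, 0, 0, 0, 0, 0.11, 0, 0, 0, 0, 0, 0.11, 0, 0, 0, 0, 0, 0.11]

```text
time_s: 12.53
ee_pos: [597.6, 106.5, 128.3]
ee_rot: [-178.2, 2.9, 35.4]
force: [-0.2, 2.3, 1.7]
gripper_width: 9.7
gripper_force: 12.0
```

Request:
step_arm:
  plan: [0, 0, 0, 0, 0, 0.11, 0, 0, 0, 0, 0, 0.11, 0, 0, 0, 0, 0, 0.11, 0, 0, 0, 0, 0, 0.11, 0, 0, 0, 0, 0, 0.11]

```text
time_s: 12.95
ee_pos: [597.2, 107.6, 128.3]
ee_rot: [-179.8, 3.4, 3.8]
force: [-1.5, 4.5, 0.8]
gripper_width: 10.3
gripper_force: 12.0
```

Request:
step_arm:
  plan: [0, 0, 0, 0, 0, 0, 0, 0, 0, 0, 0, 0, 0, 0, 0, 0, 0, 0]

```text
time_s: 13.2
ee_pos: [597.2, 107.6, 128.3]
ee_rot: [-179.8, 3.4, 4.3]
force: [-2.2, 5.0, 1.9]
gripper_width: 10.0
gripper_force: 12.0
```

```bash
python3 - <<'E'
from h import *
s=sensors.state(); print(s["time_s"],s["ee_pos"],s["ee_rot"],s["force"],s["torque"],s["qpos"])
M=R.from_euler('xyz',s["ee_rot"],degrees=True).as_matrix(); print("tool y dir",np.degrees(np.arctan2(M[1,1],M[0,1])))
save(viewer.grab_frame("wrist"),"w5.png")
E
```

```text
13.2 [597.23215262 107.57299505 128.30658042] [-179.82344934    3.4441359     4.26237417] [-2.24393567  5.00815334  1.87450107] [ 1.07355985  0.21101546 -0.12515674] [ 8.88438798 27.07858061 90.89291372  0.49841241 65.44808571 94.40668895]
tool y dir -85.74823220469277
```

View pics/w5.png

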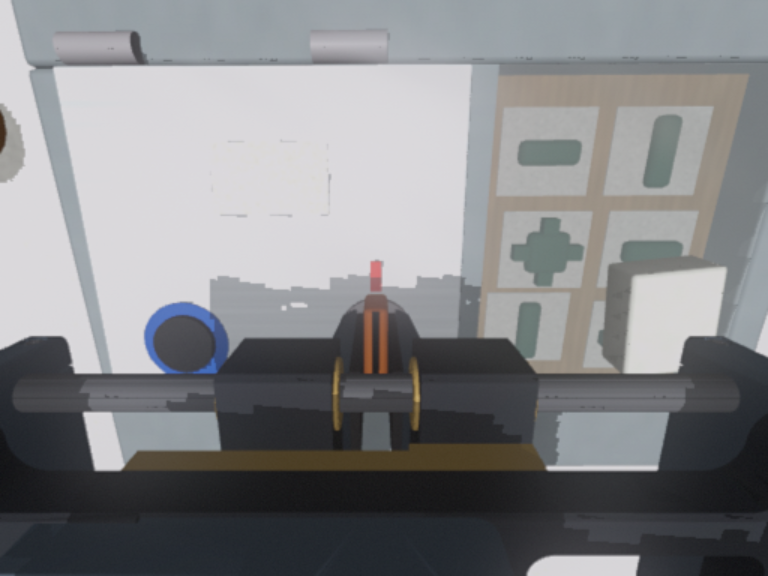

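The slot (376,340) is now in line with the red mark (376,275), and tool yaw agrees with the case yaw. Releasing, lifting and checking.

Request:
step_arm:
  plan: [0, 0, 0, 0, 0, 0, 0, 0, 0, 0, 0, 0, 0, 0, 0, 0, 0, 0, 0, 0, 0, 0, 0, 0]
  hand: 3

```text
time_s: 13.58
ee_pos: [597.6, 105.5, 127.8]
ee_rot: [180.0, 3.4, 4.2]
force: [0.4, -0.0, 0.5]
gripper_width: 29.8
gripper_force: 0.0
```

Request:
step_arm:
  plan: [0, 0, -0.8, 0, 0, 0, 0, 0, -1.2, 0, 0, 0, 0, 0, -2.0, 0, 0, 0, 0, 0, -2.0, 0, 0, 0, 0, 0, 0, 0, 0.06, 0]

```text
time_s: 14.0
ee_pos: [605.7, 106.5, 192.1]
ee_rot: [-180.0, -0.6, 4.1]
force: [0.3, 0.7, 1.0]
gripper_width: 30.1
gripper_force: 0.0
```

Request:
step_arm:
  plan: [-0.3, -2.3, 0, 0, 0, 0, -0.3, -2.3, 0, 0, 0, 0, -0.2, -2.3, 0, 0, 0, 0, -0.2, -2.0, 0, 0, 0, 0, 0, 0, 0, 0, 0, 0]
  hand: 0

```text
time_s: 14.42
ee_pos: [584.3, 197.4, 188.5]
ee_rot: [-179.9, -0.0, 4.3]
force: [0.4, -0.0, 0.8]
gripper_width: 1.3
gripper_force: 0.0
```

```bash
python3 - <<'E'
from h import *
s=sensors.state(); print(s["time_s"],s["ee_pos"],s["ee_rot"],s["force"],s["gripper_width"])
o=look(["wrist"],thr=.4); p=o[0][0]
for _,k,uv in o: print(k,uv, atz(p,uv,dict(hatch_pad=107.,fastener_top=129.,hatch_mark=103.,hatch_hinge=90.)[k]))
save(p,"w6.png")
E
```

```text
14.4167 [584.32112004 197.39969253 188.48758753] [-1.79911516e+02 -4.66050564e-02  4.30229146e+00] [ 0.36468175 -0.03728169  0.80782457] 1.2807922035618873
hatch_hinge [303.3  58.7] [708.27059494 162.03093715  90.        ]
hatch_pad [249.8 199.1] [586.46750397 198.3350905  107.        ]
fastener_top [358.4 201.3] [597.79451316 110.20025257 129.        ]
hatch_mark [349.5 192.4] [598.32342536 108.54696979 103.        ]
```

View pics/w6.png

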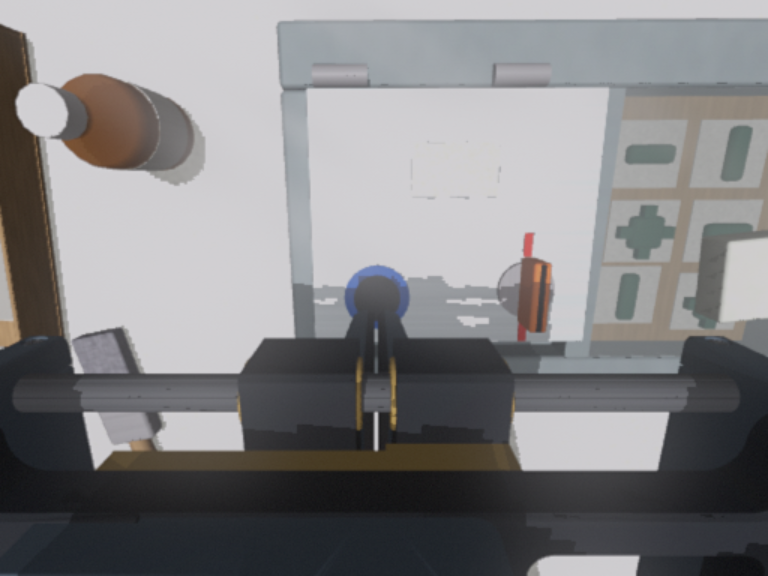

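The pad ring is at (377,295) and in line with the fingers. The wing at (540,295) looks slightly off the red marks, (529,235) to (521,340), so I measure it from an enlarged crop.

```bash
python3 - <<'E'
from h import *
im=cv2.imread("pics/w6.png"); im=cv2.resize(im,(512,384),interpolation=cv2.INTER_AREA)
c=cv2.resize(im[145:240,315:395],None,fx=6,fy=6,interpolation=cv2.INTER_CUBIC); cv2.imwrite("pics/w6c.png",c); print(c.shape)
E
```

```text
(570, 480, 3)
```

View pics/w6c.png

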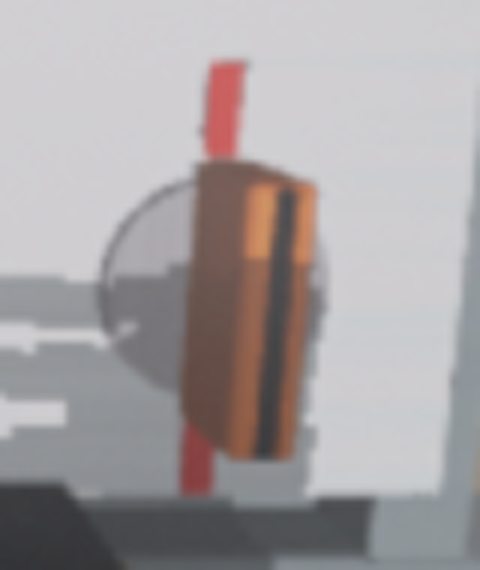

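```bash
python3 - <<'E'
from h import *
p=viewer.grab_frame("wrist")
f=lambda x,y:(315+x/6-.4,145+y/6-.4)
g=lambda a,b,z,t:(lambda A,B:np.degrees(np.arctan2(*(A-B)[1::-1])))(*(on(p,q,z,t) for q in (a,b)))
def on(p,uv,z,t): # point on hatch-tilted plane
    o,d=ray(p,uv); n=R.from_euler('zy',[.07,0]).as_matrix()@np.array([np.sin(t),0,np.cos(t)])
    c=np.array([598,107,z]); return o+d*((c-o)@n)/(d@n)
print("slot",g(f(287,190),f(265,458),129,.06),"marks",g(f(227,62),f(196,494),103,.06),"right edge",g(f(476,130),f(445,490),103,.06))
E
```

```text
slot 4.077592130581916 marks 4.177890206066067 right edge 5.143330128298502
```

The slot and marks agree within 0.1°. Now press on the pad.

Request:
step_arm:
  plan: [0.1, 0, 2.0, 0, 0, 0, 0, 0, 2.0, 0, 0, 0, 0, 0, 1.5, 0, 0, 0, 0, 0, 1.0, 0, 0, 0, 0, 0, 0, 0, 0, 0]

```text
time_s: 15.13
ee_pos: [585.1, 193.3, 120.9]
ee_rot: [179.9, 0.2, 4.1]
force: [-0.2, 0.1, 0.4]
gripper_width: 0.5
gripper_force: 0.0
```

Request:
step_arm:
  plan: [0, 0, 0.2, 0, 0, 0, 0, 0, 0.2, 0, 0, 0, 0, 0, 0.2, 0, 0, 0, 0, 0, 0, 0, 0, 0, 0, 0, 0, 0, 0, 0]

```text
time_s: 15.55
ee_pos: [586.3, 194.2, 118.1]
ee_rot: [180.0, -0.1, 4.1]
force: [-1.0, -1.5, 4.6]
gripper_width: 0.4
gripper_force: 2.4
```

Request:
step_arm:
  plan: [0, 0, 0.15, 0, 0, 0, 0, 0, 0.1, 0, 0, 0, 0, 0, 0, 0, 0, 0, 0, 0, 0, 0, 0, 0]

```text
time_s: 15.88
ee_pos: [586.0, 194.2, 115.7]
ee_rot: [180.0, -0.1, 4.1]
force: [-2.1, -2.2, 5.5]
gripper_width: 0.6
gripper_force: 3.1
```

Request:
step_arm:
  plan: [0, 0, 0.1, 0, 0, 0, 0, 0, 0, 0, 0, 0, 0, 0, 0, 0, 0, 0]

```text
time_s: 16.13
ee_pos: [586.0, 194.1, 114.8]
ee_rot: [180.0, -0.1, 4.1]
force: [-2.2, -1.9, 6.8]
gripper_width: 0.4
gripper_force: 3.6
```

Request:
step_arm:
  plan: [0, 0, 0.1, 0, 0, 0, 0, 0, 0, 0, 0, 0, 0, 0, 0, 0, 0, 0]

```text
time_s: 16.38
ee_pos: [585.9, 194.1, 114.2]
ee_rot: [180.0, -0.1, 4.1]
force: [-2.3, -2.8, 9.6]
gripper_width: 0.7
gripper_force: 4.6
```

Request:
step_arm:
  plan: [0, 0, 0.1, 0, 0, 0, 0, 0, 0, 0, 0, 0, 0, 0, 0, 0, 0, 0]

```text
time_s: 16.63
ee_pos: [585.9, 194.1, 114.1]
ee_rot: [180.0, -0.1, 4.1]
force: [-4.4, -1.9, 13.6]
gripper_width: 0.7
gripper_force: 6.8
```

Hard stop at 114.1 mm, which matches the hatch fully home. I add some margin of push.

Request:
step_arm:
  plan: [0, 0, 0.1, 0, 0, 0, 0, 0, 0.1, 0, 0, 0, 0, 0, 0, 0, 0, 0, 0, 0, 0, 0, 0, 0, 0, 0, 0, 0, 0, 0]

```text
time_s: 17.05
ee_pos: [586.0, 194.1, 114.0]
ee_rot: [180.0, -0.2, 4.1]
force: [-6.9, -3.6, 23.0]
gripper_width: 0.5
gripper_force: 11.2
```

```bash
python3 - <<'E'
from h import *
o=look(["wrist","scene","top"],thr=.4); p=o[0][0]; save(p,"w7.png")
q,r=fit(o,(707,160,.07,.0)); print(q)
s=sensors.state(); print(s["time_s"],s["ee_pos"],s["force"])
E
```

```text
[ 7.06703524e+02  1.61841992e+02  9.87503618e-02 -4.70571865e-02]
17.8 [585.93982043 194.15466634 113.9792408 ] [-7.3560727  -2.7692716  22.63316927]
```

View pics/w7.png

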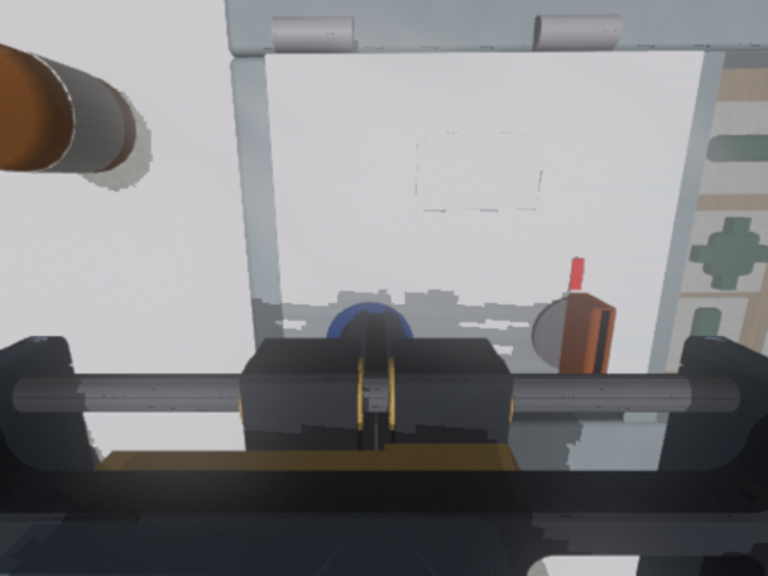

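The fingertips press the pad (ring about (370,335)) with 23 N, the hatch is flush, and the slot (603,340) is still along the mark (577,272). Handing in while pressing.

```bash
python3 -c "
from workcell import env
print(env.job_done())"
```

```text
the job is handed in; nothing more can be done
None
```

I lowered the hatch onto its seal, turned the fastener until its slot was within about 0.1° of the red marks, and pressed the hatch fully home, handing in at about 18 s with 23 N still on the pad; no verdict came back.

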